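# Load the dressing-stone holder

### The arm

A 7-joint arm with a two-finger parallel gripper is mounted at the origin on the work surface. World frame = base frame: x ahead of the robot, y to its left, z up, the work surface at z = 0. Lengths are in m, angles in rad, forces in N, time in s.
With the tool pointing down it reaches from about 0.35 to 0.9 m from the base axis. Payload 8.1 kg.
Tool frame: the origin (TCP) lies on the centre line of the jaws, within the pads' length; the fingertips stand 14 mm ahead of it and the grasp point (between the pads) lies 5 mm behind it (env.finger_overhang is the distance from the TCP to the fingertips, in m); y points along the fingers, z is the direction in which the jaws open and shut, and the axes are right-handed (so a half turn about y gives the same grasp; the last joint's range is limited). The gripper opens to 92 mm and grips with 3 to 60 N. Pads are 19 mm wide; open, the fingers measure 130 mm over their backs; the gripper's body (75 mm by 190 mm) begins 47 mm behind the grasp point.
Start: joints at [-1.403, 0.434, 0.025, 1.573, -0.012, 1.134, -0.075], TCP at [0.167, 0.602, 0.241] pointing down, gripper open.
Joint ranges: [-2.62, 2.62], [-0.44, 2.09], [-1.27, 1.32], [0.08, 2.57], [-1.32, 4.46], [0.12, 2], [-2.74, 2.74]. Speed limits (rad/s): [2.22, 2.22, 3.01, 3.01, 3.14, 3.14, 3.14].

### API

Orientations are given as a unit quaternion [w, x, y, z].
In Python, from plant import get_state, eyes, hand_in, env gives the robot as it stands.
- The arm moves only by the tool apply_moves, never from a script. Its argument "series" is a list of rows, each a list of 2 entries, a list of its own where there are three numbers: the shift along the tool's x, y, z in cm, then the turn, a rotation vector about the tool's x, y, z in rad. A call has 1 to 10 rows; each row is the pose to reach, as a shift and turn from the pose commanded when the call began, along the tool's axes at that moment; what a row does not reach only later rows make up. A row lasts 1/10 s, in which the tool goes at most 50 mm and 8.59 degrees, less where a joint would pass 70% of its speed; a pose out of reach is approached as far as the arm can. A call with a gripper value outside its range is refused whole. "gripper" is the closure, from 0 (fully open) to 1 (shut), set as the call begins (left out, the last holds). The fingers move at their own pace and stop on an object; "force" is the grip in N (left out, the last holds). Time passes only in rows, so rows that repeat a pose let the fingers close. It gives the time, the measured TCP pose, the force and the opening at its end, in the units of the state.
- get_state(): the state, without advancing time (a new reading comes with each control period).
- eyes.capture(name): name is "scene" or "side" or "wrist"; returns the picture (480x640x3 uint8, red, green, blue); there is no depth.
- eyes.camera_params(name): a dict with "mtx" (3x3 intrinsics, pixels), "R" (3x3) and "t" (3): a world point X has camera coordinates R X + t. Camera axes: x right, y down, z forward; pixel columns grow to the right and rows downward; lengths in m; the calibration is good to about 2 mm. A picture is of the moment at which its call begins: read the wrist's pose just before it. camera_params takes no time and is no camera call; for the wrist camera it gives the pose at the moment of the call.
- hand_in(): hands the job in, once; it reports no verdict.
The state is a dict: "t": time; "joints": joint angles; "qd": joint speeds; "tau": joint torques, N m; "ee_pos": TCP position; "tcp_rot": TCP orientation; "force": force on the tool from outside, world axes, zero at the start; "moment": the same for the moment, N m; "gripper_width": finger opening in m.
Only numpy, scipy, OpenCV 4.12 (cv2) and the standard library are available. Lean on these libraries where they do the work, as an engineer would, in place of code of your own. Each camera call takes 0.05 s, during which the arm holds its last target. There are 200 camera calls.

### The job

Make up the dressing pack in the dark iron holder: set the stone block into its pocket, then the windowed wooden spacer plate on it, then the metal cap, each lying flat and square between the ends. The cap stands on edge in the slot of the small wooden rack; turn it so that it goes in plain face down with its round stub pointing up. Keep to that order, set the parts down rather than drop them in, leave the tumblers, the rough block and the spare wheel where they are, and let go of everything.

Things in the scene. Friction and masses are not known exactly. Their poses are not given: they have to be found in the camera images.
- holder: Fixed dark iron holder; place and yaw vary. Base plate 120 x 96 x 10 mm (x, y, z) with two facing C-shaped ends, 99 x 81 mm outside, enclosing a pocket 70 (x) x 54 (y) mm; walls straight to 64 mm above the bench, lips flared out to 72 mm. Its +y and -y sides have finger slots 43 mm wide from the pocket floor up. Origin: centre of the underside, z up.
- pocket (a point): Centre of the pocket floor, 10 mm above the bench; axes as the holder's: x along the 70 mm length, y towards the slots, through which fingers reach a part held across its 50 mm width.
- stone: Loose plain grey stone block 66 x 50 x 34 mm (x, y, z), 0.26 kg, no holes. Origin: centre of its underside, z up at the start. Smaller than the rough block.
- spacer: Loose wooden plate 66 x 50 x 14 mm with a window of 24 x 16 mm through its middle, 40 g. Origin: centre of its underside, z up at the start.
- cap: Loose metal cap, 0.18 kg: plate 66 x 50 x 18 mm (x, y, z) with a round stub 30 mm across and 14 mm high in the middle of one face. Origin: centre of the plate, 9 mm above its plain face; z points out on the stub's side. Starts on its long edge in the rack: x along the slot, z level towards the rack's +y, origin 37 mm above the bench; must end z up.
- rack: Fixed low wooden rack; place and yaw vary. 44 x 100 x 12 mm base (x, y, z) with two cheeks 14 mm thick to 22 mm height; between them a slot along x, 20.5 mm wide and 10 mm deep, floor 12 mm above the bench. The cap stands in it and overhangs 11 mm at each x end, where the fingers can take it. Origin: centre of the underside, z up.
- tumbler_a_rim (a point): Loose glass tumbler, 72 mm across, 100 mm tall, open upwards: centre of its rim. A bystander.
- tumbler_b_rim (a point): Second tumbler, like the first: centre of its rim. A bystander.
- rough_block: Loose rough grey stone block 84 x 64 x 50 mm, larger than the pack's stone and not part of it. Origin: centre of its underside. A bystander.
- spare_wheel: Loose spare grinding wheel lying flat, 90 mm in diameter, 22 mm thick, 24 mm bore. Origin: centre of its underside. A bystander.

How it is judged:
By the outcome, as a careful person would: the job done as asked, in the order asked, and still so for the second after the job is handed in, with the robot touching nothing.
It also fails if it takes over 72 s, if anything falls off the work surface, if the arm or the gripper's body presses on something with over 40 N, if the wrist force passes 120 N, or if a joint passes its speed limit or range.

## Working session

There is one attempt and no reset: what is moved stays moved. The work goes in short steps, Python scripts to look and compute and a tool call to move; the robot and the scene stay as the last step left them, time stands still between calls to the robot, and variables do not carry over. Pictures are saved under pics/ and viewed, about 8 in all and at most 12, crops included, and the job is handed in when it is done.

Besides the shell and the picture viewer there is one more tool, called after ">>>" by a JSON object that holds its "op" and its "data". apply_moves: Moves the arm, as the interface text tells. Its arguments: {"type":"object","properties":{"series":{"type":"array"},"gripper":{"type":"number"},"force":{"type":"number"}},"required":["series"]}

```bash
mkdir -p pics; ls; python3 - <<'E'
from plant import get_state, eyes, env
import cv2
s=get_state(); print({k:s[k] for k in ('t','ee_pos','tcp_rot','force','gripper_width')}, env.finger_overhang)
for n in ("scene","side"):
    cv2.imwrite(f"pics/{n}0.png",eyes.capture(n)[:,:,::-1]); p=eyes.camera_params(n); print(n,-p["R"].T@p["t"],p["mtx"][0,0])
E
```

```text
pics
{'t': 0.0, 'ee_pos': array([0.1671194 , 0.60173253, 0.23993377]), 'tcp_rot': array([-0.70006661,  0.70120081, -0.09546952,  0.09544499]), 'force': array([ 0.08769847, -0.08095336,  0.07866165]), 'gripper_width': 0.09178850416795749} 0.014
scene [ 1.3257063  -0.19889587  0.62122096] 539.374910210754
side [ 0.1692648  -0.56844391  0.88504085] 537.0442065865209
```

View pics/scene0.png

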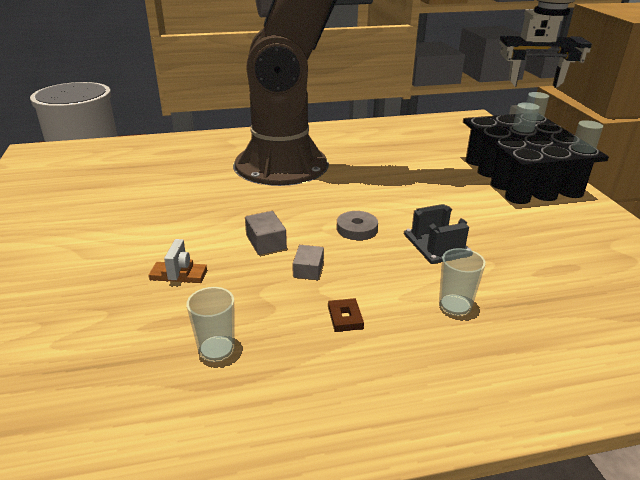

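View pics/side0.png

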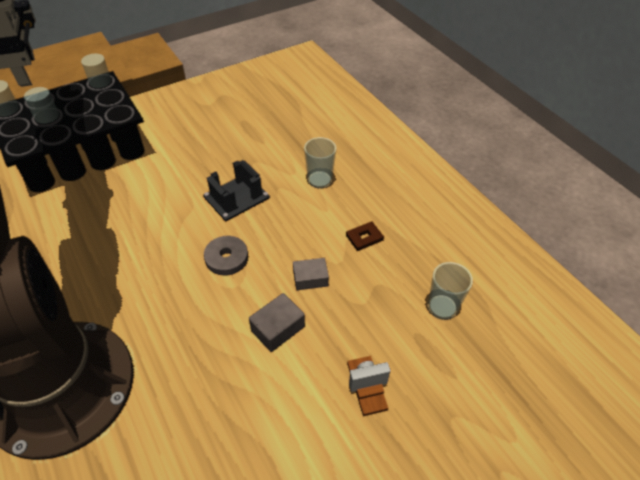

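Scene picture: rack with cap at (178,265), stone (308,262), spacer (346,314), holder (437,235), tumblers (212,325) and (460,285), rough block (266,232), wheel (357,225). Side picture: stone top (311,267), spacer (365,235), holder (236,190), rack (367,385), tumblers (320,165) and (447,290).

```bash
cat > h.py <<'E'
import numpy as np, cv2
from scipy.spatial.transform import Rotation as Ro
from scipy.optimize import least_squares
from plant import get_state, eyes, env
def rot(q): return Ro.from_quat(np.roll(q,-1))
def ray(p,uv,z):
    "pixel -> world point at height z"
    d=p["R"].T@np.linalg.solve(p["mtx"],[uv[0],uv[1],1.]); c=-p["R"].T@p["t"]
    return c+d*(z-c[2])/d[2]
def proj(p,X):
    X=np.atleast_2d(X)@p["R"].T+p["t"]; u=X@p["mtx"].T; return u[:,:2]/u[:,2:]
def rz(a): return Ro.from_euler('z',a)
def fit(obs,x0):
    "obs: list of (cam params, body points Nx3, pixels Nx2); fits x,y,yaw at z=0"
    f=lambda v: np.concatenate([(proj(p,rz(v[2]).apply(B)+[v[0],v[1],0])-np.array(U)).ravel() for p,B,U in obs])
    r=least_squares(f,x0); return r.x, np.abs(r.fun).max()
def down(yaw):
    "tool frame with y down, jaw axis z at world yaw"
    z=np.array([np.cos(yaw),np.sin(yaw),0]); y=np.array([0,0,-1.]); return Ro.from_matrix(np.c_[np.cross(y,z),y,z])
def delta(pos,R,frm=None):
    "shift (cm, tool axes) and turn from the present (or given) pose to pos,R"
    if frm is None: s=get_state(); frm=(s["ee_pos"],rot(s["tcp_rot"]))
    p0,R0=frm; return np.round(R0.inv().apply(np.array(pos)-p0)*100,2), np.round((R0.inv()*R).as_rotvec(),4)
E
python3 - <<'E'
from h import *
np.set_printoptions(precision=3,suppress=True)
S=eyes.camera_params("side");C=eyes.camera_params("scene")
for n,a,b,z in [("stone",(311,267),(308,255),.034),("spacer",(365,235),(346,310),.014),("tumA rim",(320,148),(462,262),.1),("tumB",(451,278),(212,303),.1),("wheel",(226,250),(357,220),.022),("rough",(277,315),(266,222),.05),("rackc",(367,385),(178,272),.006),("holder",(237,198),(438,240),.01)]:
    print(n,ray(S,a,z)[:2],ray(C,b,z)[:2])
s=get_state();R=rot(s["tcp_rot"]).as_matrix();print(R)
W=eyes.camera_params("wrist");c=-W["R"].T@W["t"];print("wrist cam in tool",R.T@(c-s["ee_pos"]),"axes in tool\n",R.T@W["R"].T,W["mtx"])
E
```

```text
stone [ 0.492 -0.021] [ 0.49  -0.026]
spacer [0.641 0.006] [0.639 0.01 ]
tumA rim [0.651 0.208] [0.658 0.203]
tumB [ 0.671 -0.214] [ 0.679 -0.213]
wheel [0.369 0.113] [0.364 0.108]
rough [ 0.378 -0.093] [ 0.378 -0.091]
rackc [ 0.456 -0.273] [ 0.455 -0.274]
holder [0.457 0.246] [0.458 0.258]
[[ 0.964 -0.     0.268]
 [-0.268 -0.001  0.964]
 [ 0.    -1.    -0.001]]
wrist cam in tool [-0.085 -0.143  0.   ] axes in tool
 [[-0.     0.95   0.311]
 [ 0.    -0.311  0.95 ]
 [ 1.     0.    -0.   ]] [[366.881   0.    320.095]
 [  0.    366.881 234.904]
 [  0.      0.      1.   ]]
```

>>> {"op": "apply_moves", "data": {"series": [[[0, -4, 0], [0, 0, 0]], [[36.7, -6, -26.3], [0, 0, 0]], [[36.7, -6, -26.3], [0, 0, 0]], [[36.7, -6, -26.3], [0, 0, 0]], [[36.7, -6, -26.3], [0, 0, 0]], [[36.7, -6, -26.3], [0, 0, 0]], [[36.7, -6, -26.3], [0, 0, 0]], [[36.7, -6, -26.3], [0, 0, 0]], [[36.7, -6, -26.3], [0, 0, 0]], [[36.7, -6, -26.3], [0, 0, 0]]], "gripper": 0}}

```text
t: 1.1
ee_pos: [0.45, 0.2502, 0.3007]
tcp_rot: [0.701, -0.701, 0.096, -0.095]
force: [1.1, 0.3, -0.4]
gripper_width: 0.0919
```

```bash
cat >> h.py <<'E'
import pickle
def snap(name,cam="wrist"):
    p=eyes.camera_params(cam); s=get_state(); im=eyes.capture(cam)
    cv2.imwrite(f"pics/{name}.png",im[:,:,::-1]); pickle.dump((p,s),open(f"pics/{name}.pkl","wb")); print(s["ee_pos"],np.abs(s["qd"]).max())
def load(name): return pickle.load(open(f"pics/{name}.pkl","rb"))
E
python3 -c "from h import *;snap('w1')"
```

```text
[0.4499697  0.25023777 0.30066705] 1.0707206039954975
```

>>> {"op": "apply_moves", "data": {"series": [[[13, 0, -22], [0, 0, 0]], [[13, 0, -22], [0, 0, 0]], [[13, 0, -22], [0, 0, 0]], [[13, 0, -22], [0, 0, 0]], [[13, 0, -22], [0, 0, 0]], [[13, 0, -22], [0, 0, 0]], [[13, 0, -22], [0, 0, 0]], [[13, 0, -22], [0, 0, 0]]]}}

```text
t: 1.95
ee_pos: [0.5153, 0.0069, 0.3003]
tcp_rot: [0.701, -0.7, 0.095, -0.095]
force: [0.9, 0.8, -0.2]
gripper_width: 0.0919
```

```bash
python3 -c "from h import *;snap('w2')"
```

```text
[0.51530581 0.00686571 0.30031739] 0.01828155419752743
```

View pics/w1.png

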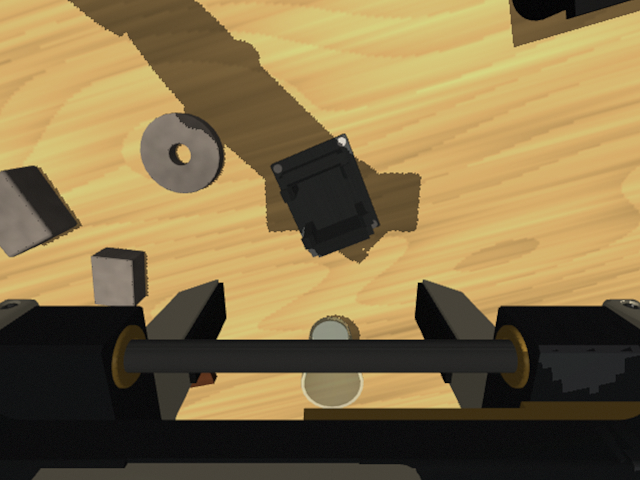

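View pics/w2.png

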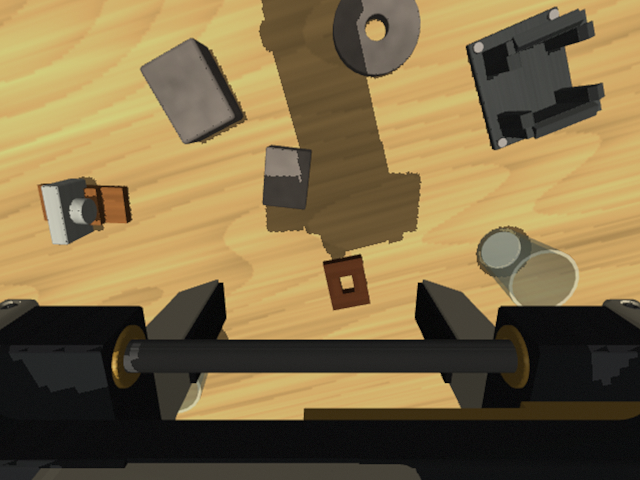

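w1: holder at (327,195), dark. w2 shows it all: stone (287,178), spacer (347,282), rack/cap (80,205), holder (535,80), tumbler (530,265). Enlarging the four.

```bash
python3 - <<'E'
from h import *
im=cv2.imread("pics/w2.png")
im=cv2.convertScaleAbs(im,alpha=1.5,beta=10)
def t(x,y,w,k):
    a=cv2.resize(im[y:y+w*3//4,x:x+w],(400,300),interpolation=cv2.INTER_CUBIC)
    return a
g=np.vstack([np.hstack([t(240,140,100,4),t(300,245,100,4)]),np.hstack([t(30,165,120,3.33),t(440,5,200,2)])])
cv2.imwrite("pics/c2.png",g)
E
```

```text
(no output)
```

View pics/c2.png

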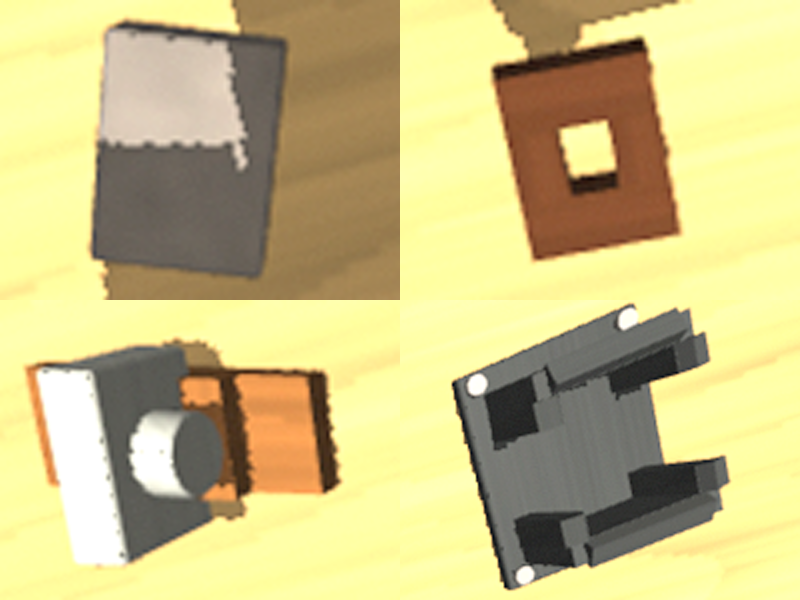

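```bash
cat > m.py <<'E'
from h import *
np.set_printoptions(precision=4,suppress=True)
p,s=load("w2")
T=lambda pts,x0,y0,k,ox,oy: (np.array(pts,float)-[ox,oy]+.5)/k-.5+[x0,y0]
def box(lx,ly,z): return np.array([[-lx/2,-ly/2,z],[-lx/2,ly/2,z],[lx/2,ly/2,z],[lx/2,-ly/2,z]])
# order TL,TR,BR,BL ; body x = image down, y = image right
st=fit([(p,box(.066,.05,.034),T([(106,30),(284,46),(262,277),(94,258)],240,140,4,0,0))],[.49,-.02,-.3])
sp=fit([(p,box(.066,.05,.014),T([(497,78),(647,52),(679,233),(536,259)],300,245,4,400,0))],[.64,0,-.3])
cu=T([(38,370),(95,370),(126,562),(77,563)],30,165,10/3,0,300)
ca=fit([(p,box(.066,.018,.062),cu)],[.455,-.27,-.3])
ru=T([(27,368),(310,375),(322,490),(50,483)],30,165,10/3,0,300)
ra=fit([(p,box(.044,.1,.012),ru)],[.455,-.27,-.3])
hu=T([(463,380),(632,306),(516,583),(455,384),(508,589)],440,5,2,400,300)
b=box(.12,.096,.01);b0=box(.12,.096,0)
ho=fit([(p,np.array([b[0],b[1],b[3],b0[0],b0[3]]),hu)],[.457,.25,0])
E
python3 - <<'E'
from m import *
for n in "st sp ca ra ho".split(): print(n,*globals()[n])
E
```

```text
st [ 0.4885 -0.0249 -0.371 ] 1.0088724490914558
sp [ 0.6419  0.008  -0.0723] 0.8886253292533297
ca [ 0.4565 -0.2722 -0.319 ] 1.405908320810937
ra [ 0.4553 -0.2724 -0.2999] 0.8639347809915279
ho [0.4603 0.2564 0.1299] 4.667042422960577
```

```bash
python3 - <<'E'
from m import *
x,y,a=st[0]
print(delta([x,y,.09],down(a+np.pi/2)))
E
```

```text
(array([-1.71, 21.03, -3.83]), array([-0.0004,  0.1026, -0.0009]))
```

>>> {"op": "apply_moves", "data": {"series": [[[-1.7, 5, -3.8], [0, 0.1, 0]], [[-1.7, 21, -3.8], [0, 0.1, 0]], [[-1.7, 21, -3.8], [0, 0.1, 0]], [[-1.7, 21, -3.8], [0, 0.1, 0]], [[-1.7, 21, -3.8], [0, 0.1, 0]], [[-1.7, 24, -3.8], [0, 0.1, 0]], [[-1.7, 26.5, -3.8], [0, 0.1, 0]], [[-1.7, 27.8, -3.8], [0, 0.1, 0]], [[-1.7, 27.8, -3.8], [0, 0.1, 0]], [[-1.7, 27.8, -3.8], [0, 0.1, 0]]]}}

```text
t: 3.0
ee_pos: [0.4894, -0.0261, 0.0232]
tcp_rot: [0.695, -0.695, 0.13, -0.13]
force: [0.3, 1.4, -0.1]
gripper_width: 0.0919
```

>>> {"op": "apply_moves", "data": {"series": [[[0, 0, 0], [0, 0, 0]], [[0, 0, 0], [0, 0, 0]], [[0, 0, 0], [0, 0, 0]], [[0, 0, 0], [0, 0, 0]], [[0, 0, 0], [0, 0, 0]], [[0, 0, 0], [0, 0, 0]], [[0, 0, 0], [0, 0, 0]], [[0, 0, 0], [0, 0, 0]]], "gripper": 1, "force": 25}}

```text
t: 3.8
ee_pos: [0.4891, -0.0266, 0.0227]
tcp_rot: [0.695, -0.695, 0.13, -0.13]
force: [-0.7, 1.2, 3.0]
gripper_width: 0.0499
```

```bash
python3 - <<'E'
from m import *
print(delta([.46,.256,.265],down(.13+np.pi/2)))
E
```

```text
(array([-12.96, -24.22,  25.29]), array([-0.0002, -0.5009,  0.0001]))
```

>>> {"op": "apply_moves", "data": {"series": [[[0, -2, 0], [0, 0, 0]], [[0, -7, 0], [0, 0, 0]], [[0, -12, 0], [0, 0, 0]], [[-13, -24.2, 25.3], [0, -0.5, 0]], [[-13, -24.2, 25.3], [0, -0.5, 0]], [[-13, -24.2, 25.3], [0, -0.5, 0]], [[-13, -24.2, 25.3], [0, -0.5, 0]], [[-13, -24.2, 25.3], [0, -0.5, 0]], [[-13, -24.2, 25.3], [0, -0.5, 0]], [[-13, -24.2, 25.3], [0, -0.5, 0]]]}}

```text
t: 4.8
ee_pos: [0.4583, 0.263, 0.2662]
tcp_rot: [0.707, -0.704, -0.049, 0.048]
force: [0.4, -0.4, -3.8]
gripper_width: 0.0504
```

>>> {"op": "apply_moves", "data": {"series": [[[0, 0, 0], [0, 0, 0]], [[0, 0, 0], [0, 0, 0]], [[0, 0, 0], [0, 0, 0]]]}}

```text
t: 5.1
ee_pos: [0.4597, 0.2539, 0.2637]
tcp_rot: [-0.705, 0.706, 0.044, -0.045]
force: [-0.5, 0.1, -3.6]
gripper_width: 0.0501
```

```bash
python3 - <<'E'
from h import *
snap('w3')
im=cv2.imread("pics/w3.png"); im=cv2.convertScaleAbs(im,alpha=2.2,beta=25)
cv2.imwrite("pics/c3.png",cv2.resize(im[110:260,220:420],(800,600),interpolation=cv2.INTER_CUBIC))
E
```

```text
[0.45970693 0.25385639 0.26372103] 0.0060629056803629235
```

View pics/c3.png

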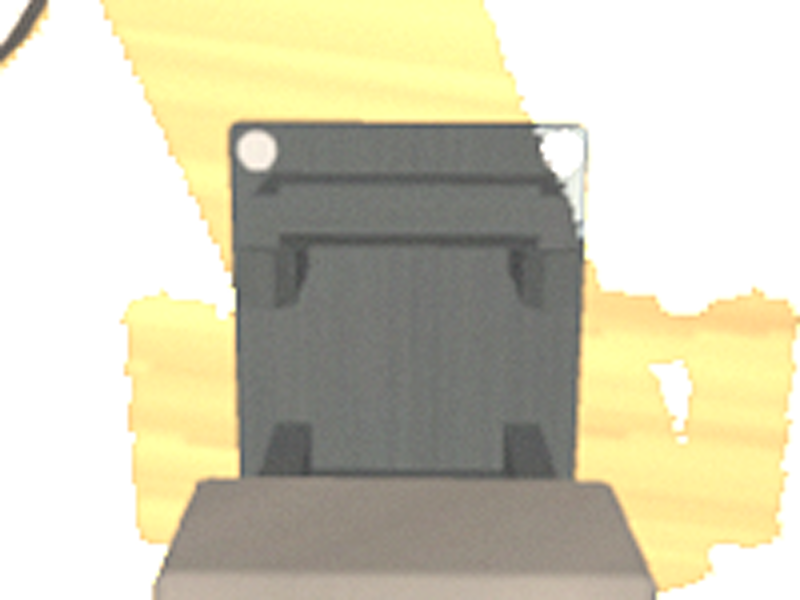

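w3 crop: the holder is square to the tool; plate's far corners at (233,126) and (585,127), near inner wall foot at row 472, stone in hand hides the rest.

```bash
cat >> m.py <<'E'
p3,s3=load("w3")
h3=(np.array([(233,126),(585,127),(505,472),(312,472)],float)+.5)/4-.5+[220,110]
B3=np.array([[-.06,-.048,.01],[-.06,.048,.01],[.035,.027,.01],[.035,-.027,.01]])
h3f=fit([(p3,B3,h3)],[.46,.256,.13])
E
python3 - <<'E'
from m import *
print(h3f); 
r=least_squares(lambda v:0,[0]) if 0 else None
print(proj(p3,rz(h3f[0][2]).apply(B3)+[*h3f[0][:2],0])-h3)
# joint with w2
b=box(.12,.096,.01)
jf=fit([(p3,B3,h3),(p,np.array([b[0],b[1],b[3]]),hu[:3])],[.46,.256,.13]);print(jf)
print(rot(s3["tcp_rot"]).as_matrix()[:,0], s3["ee_pos"])
E
```

```text
(array([0.4605, 0.2553, 0.1258]), np.float64(1.7745964640960779))
[[-1.7033  0.0006]
 [ 1.7746 -0.1636]
 [-0.2619  0.1993]
 [ 0.183   0.1312]]
(array([0.4604, 0.2556, 0.1274]), np.float64(4.879353579867825))
[ 0.992   0.1259 -0.0015] [0.4597 0.2539 0.2637]
```

```bash
python3 - <<'E'
from m import *
R=rot(s3["tcp_rot"])
for dx in (-.002,0,.002):
    P=np.array([[-.033+dx,.0227,-.025],[-.033+dx,.0227,.025],[-.033+dx,-.0113,-.025],[-.033+dx,-.0113,.025]])
    print(dx,((proj(p3,R.apply(P)+s3["ee_pos"])-[220,110])*4).round(0).tolist())
x,y,a=h3f[0]; print(delta([x,y,.11],down(a+np.pi/2)),delta([x,y,.034],down(a+np.pi/2)))
E
```

```text
-0.002 [[187.0, 465.0], [612.0, 465.0], [138.0, 568.0], [660.0, 568.0]]
0 [[188.0, 481.0], [611.0, 482.0], [139.0, 587.0], [659.0, 587.0]]
0.002 [[189.0, 497.0], [610.0, 498.0], [140.0, 606.0], [658.0, 607.0]]
(array([ 0.11, 15.39,  0.14]), array([ 0.0012,  0.0004, -0.0013])) (array([ 0.12, 22.99,  0.15]), array([ 0.0012,  0.0004, -0.0013]))
```

>>> {"op": "apply_moves", "data": {"series": [[[0.1, 5, 0.1], [0, 0, 0]], [[0.1, 10, 0.1], [0, 0, 0]], [[0.1, 14, 0.1], [0, 0, 0]], [[0.1, 16, 0.1], [0, 0, 0]], [[0.1, 17.5, 0.1], [0, 0, 0]], [[0.1, 19, 0.1], [0, 0, 0]], [[0.1, 20.5, 0.1], [0, 0, 0]], [[0.1, 21.7, 0.1], [0, 0, 0]], [[0.1, 22.3, 0.1], [0, 0, 0]], [[0.1, 22.3, 0.1], [0, 0, 0]]]}}

```text
t: 6.15
ee_pos: [0.4603, 0.2566, 0.041]
tcp_rot: [-0.705, 0.706, 0.045, -0.046]
force: [0.1, -0.8, -2.7]
gripper_width: 0.0501
```

>>> {"op": "apply_moves", "data": {"series": [[[0, 0.3, 0], [0, 0, 0]], [[0, 0.6, 0], [0, 0, 0]], [[0, 0.75, 0], [0, 0, 0]], [[0, 0.8, 0], [0, 0, 0]], [[0, 0.8, 0], [0, 0, 0]]]}}

```text
t: 6.65
ee_pos: [0.4606, 0.2571, 0.0337]
tcp_rot: [-0.706, 0.706, 0.046, -0.046]
force: [-0.1, -1.2, -3.2]
gripper_width: 0.0498
```

>>> {"op": "apply_moves", "data": {"series": [[[0, 0.1, 0], [0, 0, 0]], [[0, 0.1, 0], [0, 0, 0]], [[0, 0.15, 0], [0, 0, 0]], [[0, 0.15, 0], [0, 0, 0]]]}}

```text
t: 7.05
ee_pos: [0.4606, 0.2572, 0.0327]
tcp_rot: [0.706, -0.706, -0.046, 0.045]
force: [-2.1, -4.3, 7.6]
gripper_width: 0.0499
```

>>> {"op": "apply_moves", "data": {"series": [[[0, 0, 0], [0, 0, 0]], [[0, 0, 0], [0, 0, 0]], [[0, 0, 0], [0, 0, 0]], [[0, -1, 0], [0, 0, 0]], [[0, -4, 0], [0, 0, 0]], [[0, -9, 0], [0, 0, 0]], [[0, -14, 0], [0, 0, 0]], [[0, -18, 0], [0, 0, 0]]], "gripper": 0}}

```text
t: 7.85
ee_pos: [0.4607, 0.2574, 0.2157]
tcp_rot: [0.706, -0.705, -0.046, 0.045]
force: [1.2, 0.7, -0.2]
gripper_width: 0.0917
```

```bash
python3 - <<'E'
from m import *
x,y,a=sp[0]
s=get_state();print(s["ee_pos"],s["gripper_width"])
print(delta([x,y,.2],down(a+np.pi/2)),delta([x,y,.016],down(a+np.pi/2)))
E
```

```text
[0.4607 0.2574 0.2157] 0.09172761753028016
(array([ 14.76,   1.57, -27.07]), array([-0.0014,  0.2013,  0.002 ])) (array([ 14.72,  19.97, -27.09]), array([-0.0014,  0.2013,  0.002 ]))
```

>>> {"op": "apply_moves", "data": {"series": [[[14.7, 1.5, -27.1], [0, 0.2, 0]], [[14.7, 1.5, -27.1], [0, 0.2, 0]], [[14.7, 1.5, -27.1], [0, 0.2, 0]], [[14.7, 1.5, -27.1], [0, 0.2, 0]], [[14.7, 1.5, -27.1], [0, 0.2, 0]], [[14.7, 1.5, -27.1], [0, 0.2, 0]], [[14.7, 1.5, -27.1], [0, 0.2, 0]], [[14.7, 6, -27.1], [0, 0.2, 0]], [[14.7, 11, -27.1], [0, 0.2, 0]], [[14.7, 15, -27.1], [0, 0.2, 0]]]}}

```text
t: 8.85
ee_pos: [0.6404, 0.0081, 0.0606]
tcp_rot: [0.707, -0.706, 0.025, -0.025]
force: [-0.3, 0.3, -0.2]
gripper_width: 0.0918
```

```bash
python3 - <<'E'
from m import *
x,y,a=sp[0]
print(get_state()["ee_pos"],delta([x,y,.016],down(a+np.pi/2)))
E
```

```text
[0.6404 0.0081 0.0606] (array([0.15, 4.46, 0.  ]), array([-0.0005,  0.0016, -0.0006]))
```

>>> {"op": "apply_moves", "data": {"series": [[[0.1, 2, 0], [0, 0, 0]], [[0.1, 3.5, 0], [0, 0, 0]], [[0.1, 4.4, 0], [0, 0, 0]], [[0.1, 4.4, 0], [0, 0, 0]]]}}

```text
t: 9.25
ee_pos: [0.6419, 0.0077, 0.0179]
tcp_rot: [0.707, -0.707, 0.025, -0.025]
force: [0.0, -0.0, -0.6]
gripper_width: 0.0914
```

>>> {"op": "apply_moves", "data": {"series": [[[0, 0, 0], [0, 0, 0]], [[0, 0, 0], [0, 0, 0]], [[0, 0, 0], [0, 0, 0]], [[0, 0, 0], [0, 0, 0]], [[0, 0, 0], [0, 0, 0]], [[0, 0, 0], [0, 0, 0]], [[0, 0, 0], [0, 0, 0]]], "gripper": 1, "force": 15}}

```text
t: 9.95
ee_pos: [0.6422, 0.0075, 0.0183]
tcp_rot: [0.707, -0.707, 0.025, -0.025]
force: [-0.3, 0.2, 2.5]
gripper_width: 0.0498
```

>>> {"op": "apply_moves", "data": {"series": [[[0, -2, 0], [0, 0, 0]], [[0, -7, 0], [0, 0, 0]], [[0, -12, 0], [0, 0, 0]], [[0, -17, 0], [0, 0, 0]], [[0, -20, 0], [0, 0, 0]], [[0, -20, 0], [0, 0, 0]]]}}

```text
t: 10.55
ee_pos: [0.6447, 0.0072, 0.2235]
tcp_rot: [0.707, -0.706, 0.022, -0.028]
force: [0.9, -0.2, -0.7]
gripper_width: 0.0499
```

```bash
python3 - <<'E'
from m import *
x,y,a=h3f[0]; print(delta([x,y,.215],down(a+np.pi/2)))
E
```

```text
(array([-20.14,   0.71,  23.44]), array([-0.0006, -0.1969,  0.0085]))
```

>>> {"op": "apply_moves", "data": {"series": [[[-20.1, 0.7, 23.4], [0, -0.197, 0]], [[-20.1, 0.7, 23.4], [0, -0.197, 0]], [[-20.1, 0.7, 23.4], [0, -0.197, 0]], [[-20.1, 0.7, 23.4], [0, -0.197, 0]], [[-20.1, 0.7, 23.4], [0, -0.197, 0]], [[-20.1, 0.7, 23.4], [0, -0.197, 0]], [[-20.1, 0.7, 23.4], [0, -0.197, 0]], [[-20.1, 0.7, 23.4], [0, -0.197, 0]], [[-20.1, 0.7, 23.4], [0, -0.197, 0]], [[-20.1, 0.7, 23.4], [0, -0.197, 0]]]}}

```text
t: 11.55
ee_pos: [0.4594, 0.2533, 0.2109]
tcp_rot: [-0.705, 0.706, 0.044, -0.043]
force: [0.3, 0.4, -0.1]
gripper_width: 0.0501
```

```bash
python3 - <<'E'
from h import *
snap('w4')
im=cv2.imread("pics/w4.png"); im=cv2.convertScaleAbs(im,alpha=2.2,beta=25)
cv2.imwrite("pics/c4.png",cv2.resize(im[110:310,190:450],(780,600),interpolation=cv2.INTER_CUBIC))
from m import *
x,y,a=h3f[0]; print(delta([x,y,.1],down(a+np.pi/2)))
R=rot(get_state()["tcp_rot"]);print(R.as_matrix())
p4,s4=load("w4")
P=np.array([[-.033,.0183,-.025],[-.033,.0183,.025],[-.033,.0043,-.025],[-.033,.0043,.025]])
print(((proj(p4,R.apply(P)+s4["ee_pos"])-[190,110])*3).round(0).tolist())
P=box(.066,.05,.044); print(((proj(p4,rz(a).apply(P)+[x,y,0])-[190,110])*3).round(0).tolist())
E
```

```text
[0.45936068 0.25327514 0.21093919] 0.00475855948973075
(array([ 0.14, 11.1 ,  0.19]), array([ 0.0007, -0.0027,  0.0001]))
[[ 0.9924  0.0002 -0.1228]
 [ 0.1228 -0.0006  0.9924]
 [ 0.0001 -1.     -0.0007]]
[[227.0, 369.0], [552.0, 370.0], [213.0, 400.0], [566.0, 400.0]]
[[309.0, 213.0], [486.0, 213.0], [480.0, 431.0], [314.0, 431.0]]
```

View pics/c4.png

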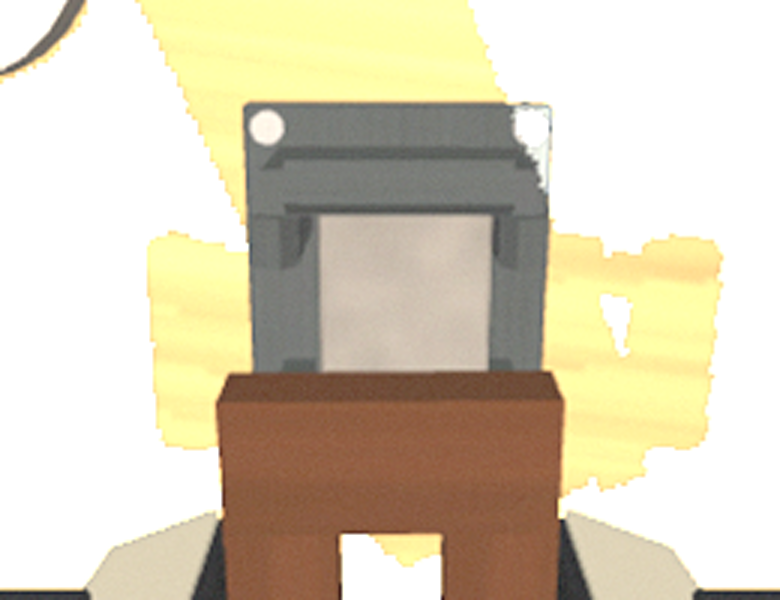

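c4: stone lies square in the pocket (columns 319–492, about 2 mm to +y of centre); spacer in hand where expected (row 373/402). Descending with a check on y.

>>> {"op": "apply_moves", "data": {"series": [[[0.1, 5, 0.1], [0, 0, 0]], [[0.1, 9, 0.1], [0, 0, 0]], [[0.1, 11, 0.1], [0, 0, 0]], [[0.1, 11, 0.1], [0, 0, 0]], [[0.1, 11, 0.1], [0, 0, 0]]]}}

```text
t: 12.1
ee_pos: [0.4599, 0.2554, 0.1015]
tcp_rot: [-0.706, 0.706, 0.044, -0.044]
force: [0.6, 1.5, 0.4]
gripper_width: 0.0499
```

```bash
python3 - <<'E'
from m import *
x,y,a=h3f[0]; print(get_state()["ee_pos"],delta([x,y,.0633],down(a+np.pi/2)))
E
```

```text
[0.4599 0.2554 0.1015] (array([ 0.06,  3.82, -0.01]), array([ 0.0004, -0.0014,  0.0001]))
```

>>> {"op": "apply_moves", "data": {"series": [[[0.05, 1, -0.05], [0, 0, 0]], [[0.05, 2, -0.1], [0, 0, 0]], [[0.05, 3, -0.1], [0, 0, 0]], [[0.05, 3.6, -0.1], [0, 0, 0]], [[0.05, 3.8, -0.1], [0, 0, 0]], [[0.05, 3.8, -0.1], [0, 0, 0]]]}}

```text
t: 12.7
ee_pos: [0.4596, 0.2552, 0.0629]
tcp_rot: [-0.706, 0.706, 0.044, -0.045]
force: [-0.3, -0.5, 0.0]
gripper_width: 0.0502
```

>>> {"op": "apply_moves", "data": {"series": [[[0, 0.05, 0], [0, 0, 0]], [[0, 0.1, 0], [0, 0, 0]], [[0, 0.15, 0], [0, 0, 0]], [[0, 0.15, 0], [0, 0, 0]]]}}

```text
t: 13.1
ee_pos: [0.46, 0.2554, 0.062]
tcp_rot: [0.706, -0.706, -0.045, 0.044]
force: [0.1, -1.1, 3.4]
gripper_width: 0.05
```

>>> {"op": "apply_moves", "data": {"series": [[[0, 0, 0], [0, 0, 0]], [[0, 0, 0], [0, 0, 0]], [[0, 0, 0], [0, 0, 0]], [[0, -1, 0], [0, 0, 0]], [[0, -4, 0], [0, 0, 0]], [[0, -9, 0], [0, 0, 0]], [[0, -14, 0], [0, 0, 0]], [[0, -20, 0], [0, 0, 0]], [[0, -20, 0], [0, 0, 0]]], "gripper": 0}}

```text
t: 14.0
ee_pos: [0.462, 0.2563, 0.2682]
tcp_rot: [0.708, -0.704, -0.047, 0.042]
force: [0.7, 0.8, 0.1]
gripper_width: 0.0919
```

```bash
python3 - <<'E'
from m import *
snap('w5')
x,y,a=ca[0]; s=get_state(); R0=rot(s["tcp_rot"])
Rt=down(ra[0][2])   # jaw along rack x
print(delta([x,y,.28],Rt)); print(R0.as_matrix())
E
```

```text
[0.462  0.2563 0.2682] 0.14595561760750497
(array([ -7.13,  -1.57, -52.36]), array([-0.0099,  1.9966,  0.0004]))
[[ 0.9921  0.0066 -0.1256]
 [ 0.1256  0.0051  0.9921]
 [ 0.0072 -1.      0.0042]]
```

>>> {"op": "apply_moves", "data": {"series": [[[-2, -1.5, -26], [0, 0.7, 0]], [[-2, -1.5, -26], [0, 0.7, 0]], [[-2, -1.5, -26], [0, 0.7, 0]], [[-2, -1.5, -26], [0, 0.7, 0]], [[-2, -1.5, -26], [0, 0.7, 0]], [[-7, -1.5, -52], [0, 1.45, 0]], [[-7, -1.5, -52], [0, 1.45, 0]], [[-7, -1.5, -52], [0, 1.45, 0]], [[-7, -1.5, -52], [0, 1.45, 0]], [[-7, -1.5, -52], [0, 1.45, 0]]]}}

```text
t: 15.05
ee_pos: [0.4561, -0.2451, 0.2758]
tcp_rot: [-0.556, 0.557, -0.437, 0.436]
force: [1.8, -0.3, 0.5]
gripper_width: 0.0923
```

```bash
python3 - <<'E'
from m import *
x,y,a=ca[0]
Rt=down(ra[0][2]); T=Rt*Ro.from_rotvec([0,0,0.7])
print(delta([x,y,.28],Rt)); print(Rt.as_matrix(), (Rt*Ro.from_rotvec([0,0,.7])).as_matrix()[:,1]); print(get_state()["joints"].round(2))
E
```

```text
(array([ 2.64, -0.42, -0.61]), array([ 0.001 ,  0.541 , -0.0005]))
[[-0.2954  0.      0.9554]
 [-0.9554  0.     -0.2954]
 [ 0.     -1.      0.    ]] [ 0.1903  0.6155 -0.7648]
[-0.2   0.26  0.75  1.82 -0.2   1.13  0.86]
```

>>> {"op": "apply_moves", "data": {"series": [[[2.6, -0.4, -0.6], [0, 0.54, 0]], [[2.6, -0.4, -0.6], [0, 0.54, 0]], [[2.6, -0.4, -0.6], [0, 0.54, 0]], [[2.6, -0.4, -0.6], [0, 0.54, 0]], [[2.6, -0.4, -0.6], [0, 0.54, 0]]]}}

```text
t: 15.55
ee_pos: [0.4572, -0.2699, 0.2795]
tcp_rot: [0.421, -0.422, 0.569, -0.567]
force: [-0.6, 0.3, -0.6]
gripper_width: 0.0917
```

>>> {"op": "apply_moves", "data": {"series": [[[0, 0, 0], [0, 0, 0.87]], [[0, 0, 0], [0, 0, 0.87]], [[0, 0, 0], [0, 0, 0.87]], [[0, 0, 0], [0, 0, 0.87]], [[0, 0, 0], [0, 0, 0.87]], [[0, 0, 0], [0, 0, 0.87]], [[0, 0, 0], [0, 0, 0.87]]]}}

```text
t: 16.25
ee_pos: [0.4558, -0.272, 0.2773]
tcp_rot: [0.62, -0.141, 0.695, -0.336]
force: [-0.5, -0.6, -0.8]
gripper_width: 0.0922
```

```bash
python3 - <<'E'
from m import *
x,y,a=ca[0]
Rt=down(ra[0][2])*Ro.from_rotvec([0,0,.87]); s=get_state()
print(delta([x,y,.28],Rt)); print(s["joints"].round(2), s["ee_pos"])
E
```

```text
(array([-0.21, -0.17,  0.07]), array([ 0.0051, -0.0016, -0.0037]))
[ 0.47  0.62  0.63  1.64 -0.89  1.76  1.03] [ 0.4558 -0.272   0.2773]
```

>>> {"op": "apply_moves", "data": {"series": [[[0, 0, 0], [0, 0, -1.57]], [[0, 0, 0], [0, 0, -1.57]], [[0, 0, 0], [0, 0, -1.57]], [[0, 0, 0], [0, 0, -1.57]], [[0, 0, 0], [0, 0, -1.57]], [[0, 0, 0], [0, 0, -1.57]], [[0, 0, 0], [0, 0, -1.57]], [[0, 0, 0], [0, 0, -1.57]], [[0, 0, 0], [0, 0, -1.57]], [[0, 0, 0], [0, 0, -1.57]]]}}

```text
t: 17.25
ee_pos: [0.4602, -0.2687, 0.2821]
tcp_rot: [-0.227, 0.577, -0.405, 0.672]
force: [-0.2, 0.4, -1.5]
gripper_width: 0.0919
```

>>> {"op": "apply_moves", "data": {"series": [[[0, 0, 0], [0, 0, -0.07]], [[0, 0, 0], [0, 0, -0.07]]]}}

```text
t: 17.45
ee_pos: [0.4602, -0.2665, 0.2795]
tcp_rot: [-0.204, 0.594, -0.385, 0.676]
force: [-1.1, -0.3, -0.5]
gripper_width: 0.092
```

```bash
python3 - <<'E'
from m import *
snap('w6')
x,y,a=ca[0]
Rt=down(ra[0][2])*Ro.from_rotvec([0,0,-.7]); s=get_state()
print("to -.7:",delta([x,y,.28],Rt)); print(s["joints"].round(2), s["ee_pos"])
# project cap & rack models
p6,_=load("w6")
X=np.vstack([box(.066,.018,.062),box(.044,.1,.012)])
print(proj(p6,rz(ra[0][2]).apply(X)+[x,y,0]).round(0).tolist())
E
```

```text
[ 0.4602 -0.2665  0.2795] 0.06992496611756426
to -.7: (array([ 0.33,  0.31, -0.15]), array([-0.0083,  0.0106, -0.0006]))
[-0.79  0.5   1.12  1.93  0.3   1.   -0.17] [ 0.4592 -0.2683  0.2803]
[[276.0, 57.0], [274.0, 34.0], [362.0, 36.0], [360.0, 58.0], [294.0, 66.0], [289.0, -60.0], [349.0, -59.0], [340.0, 67.0]]
```

View pics/w6.png

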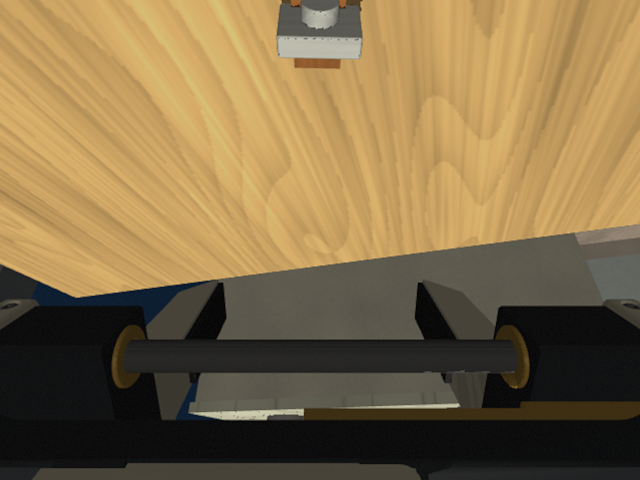

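```bash
python3 - <<'E'
from m import *
x,y,a=ca[0]
Rt=down(ra[0][2])*Ro.from_rotvec([0,0,-.7]); t=Rt.as_matrix()[:,1]
for z in (.12,.037): print(delta(np.array([x,y,z])+.005*t,Rt))
E
```

```text
(array([-9.97, 13.06, -0.14]), array([-0.0083,  0.0106, -0.0006]))
(array([-15.31,  19.41,  -0.14]), array([-0.0083,  0.0106, -0.0006]))
```

>>> {"op": "apply_moves", "data": {"series": [[[-10, 13, -0.1], [-0.008, 0.01, 0]], [[-10, 13, -0.1], [-0.008, 0.01, 0]], [[-10, 13, -0.1], [-0.008, 0.01, 0]], [[-10, 13, -0.1], [-0.008, 0.01, 0]], [[-11.5, 14.8, -0.1], [-0.008, 0.01, 0]], [[-13, 16.6, -0.1], [-0.008, 0.01, 0]], [[-13.8, 17.6, -0.1], [-0.008, 0.01, 0]], [[-13.8, 17.6, -0.1], [-0.008, 0.01, 0]], [[-13.8, 17.6, -0.1], [-0.008, 0.01, 0]]]}}

```text
t: 18.4
ee_pos: [0.4551, -0.278, 0.0585]
tcp_rot: [-0.197, 0.587, -0.392, 0.68]
force: [0.1, -0.1, -0.2]
gripper_width: 0.0913
```

```bash
python3 - <<'E'
from m import *
x,y,a=ca[0]
Rt=down(ra[0][2])*Ro.from_rotvec([0,0,-.7]); t=Rt.as_matrix()[:,1]
print(get_state()["joints"].round(2),delta(np.array([x,y,.037])+.005*t,Rt))
snap('w7'); im=cv2.imread("pics/w7.png")
cv2.imwrite("pics/c7.png",cv2.resize(im[100:400,160:480],(800,750),interpolation=cv2.INTER_CUBIC)[:600])
p7,_=load("w7")
X=box(.066,.018,.062)
print(((proj(p7,rz(ra[0][2]).apply(X)+[x,y,0])-[160,100])*2.5).round(0).tolist())
E
```

```text
[-0.57  0.85  0.88  2.09  0.13  0.56 -0.28] (array([-1.84,  1.77, -0.05]), array([ 0.0026, -0.0061, -0.0005]))
[ 0.4551 -0.278   0.0585] 0.0067193211757671355
[[214.0, 571.0], [194.0, 536.0], [603.0, 534.0], [585.0, 569.0]]
```

View pics/c7.png

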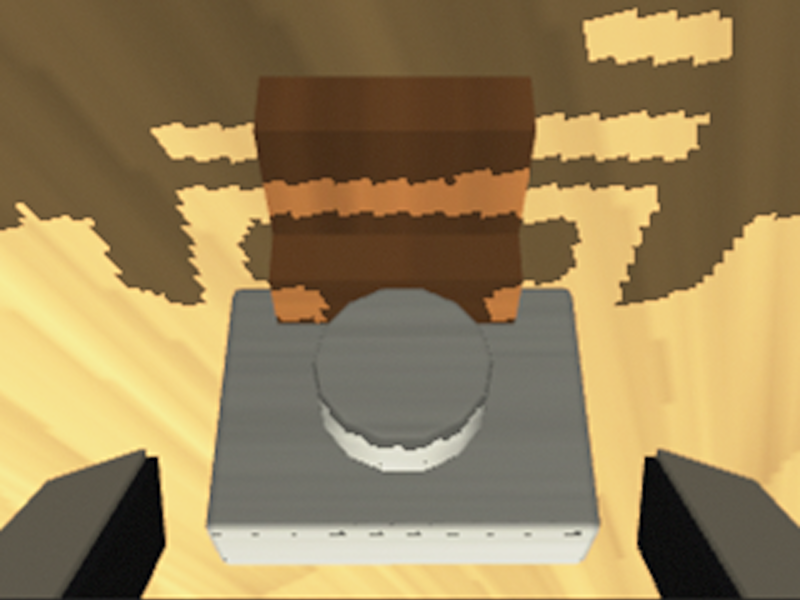

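c7: cap between the open fingers, columns 208–598 against fingers at 160 and 640, stub toward the camera; about 1.5 mm off prediction. Closing in and gripping.

>>> {"op": "apply_moves", "data": {"series": [[[-0.6, 0.6, 0], [0, 0, 0]], [[-1.2, 1.2, 0], [0, 0, 0]], [[-1.7, 1.6, 0], [0, 0, 0]], [[-1.9, 1.75, 0], [0, -0.006, 0]], [[-1.9, 1.75, 0], [0, -0.006, 0]], [[-1.9, 1.75, 0], [0, -0.006, 0]]]}}

```text
t: 19.05
ee_pos: [0.4555, -0.2745, 0.0315]
tcp_rot: [-0.198, 0.59, -0.392, 0.677]
force: [0.1, 0.5, 0.2]
gripper_width: 0.0918
```

>>> {"op": "apply_moves", "data": {"series": [[[0, 0, 0], [0, 0, 0]], [[0, 0, 0], [0, 0, 0]], [[0, 0, 0], [0, 0, 0]], [[0, 0, 0], [0, 0, 0]], [[0, 0, 0], [0, 0, 0]], [[0, 0, 0], [0, 0, 0]], [[0, 0, 0], [0, 0, 0]]], "gripper": 1, "force": 35}}

```text
t: 19.75
ee_pos: [0.4556, -0.2743, 0.0315]
tcp_rot: [-0.198, 0.59, -0.392, 0.677]
force: [0.4, -0.2, 1.6]
gripper_width: 0.0656
```

```bash
python3 - <<'E'
from m import *
s=get_state();R=rot(s["tcp_rot"]);g=s["ee_pos"]-.005*R.as_matrix()[:,1]
print("grasp pt",g,"up in tool",R.inv().apply([0,0,1]))
E
```

```text
grasp pt [ 0.4566 -0.2713  0.0353] up in tool [ 0.6442 -0.7649 -0.0033]
```

>>> {"op": "apply_moves", "data": {"series": [[[1, -1.2, 0], [0, 0, 0]], [[3, -3.6, 0], [0, 0, 0]], [[6, -7.2, 0], [0, 0, 0]], [[9, -10.7, 0], [0, 0, 0]], [[9, -10.7, 0], [0, 0, 0]], [[9, -10.7, 0], [0, 0, 0]]]}}

```text
t: 20.35
ee_pos: [0.4562, -0.2741, 0.1721]
tcp_rot: [-0.199, 0.589, -0.392, 0.678]
force: [-0.3, 0.3, -1.8]
gripper_width: 0.0661
```

>>> {"op": "apply_moves", "data": {"series": [[[0, 0, 0], [0, 0, 1.57]], [[0, 0, 0], [0, 0, 1.57]], [[0, 0, 0], [0, 0, 1.57]], [[0, 0, 0], [0, 0, 1.57]], [[0, 0, 0], [0, 0, 1.57]], [[0, 0, 0], [0, 0, 1.57]], [[0, 0, 0], [0, 0, 1.57]], [[0, 0, 0], [0, 0, 1.57]], [[0, 0, 0], [0, 0, 1.57]], [[0, 0, 0], [0, 0, 1.57]]]}}

```text
t: 21.35
ee_pos: [0.4555, -0.275, 0.1708]
tcp_rot: [0.606, -0.166, 0.689, -0.363]
force: [-0.2, 0.4, -2.5]
gripper_width: 0.0655
```

>>> {"op": "apply_moves", "data": {"series": [[[0, 0, 0], [0, 0, 0.08]], [[0, 0, 0], [0, 0, 0.08]], [[0, 0, 0], [0, 0, 0.08]]]}}

```text
t: 21.65
ee_pos: [0.4556, -0.2742, 0.17]
tcp_rot: [0.618, -0.142, 0.695, -0.34]
force: [-0.3, 0.2, -2.2]
gripper_width: 0.0661
```

```bash
python3 - <<'E'
from m import *
s=get_state();R=rot(s["tcp_rot"]);print(s["joints"].round(2),s["ee_pos"],s["gripper_width"])
Rg=rot([-0.198,0.59,-0.392,0.677])
# tilt of present orientation about tool z against the grasp one
print((Rg.inv()*R).as_rotvec(), "wanted [0 0 1.5708]")
Rt=Ro.from_rotvec(rz(ra[0][2]).apply([np.pi/2,0,0]))*Rg   # turn +90 deg about rack x
off=Rg.inv().apply([0,0,.0017])-np.array([0,.005,0])       # cap centre in tool
x,y,a=ra[0]
for z in (.06,.032,.031): print(z,delta(np.array([x,y,z])-Rt.apply(off),Rt))
snap('s8','side')
im=cv2.imread("pics/s8.png"); cv2.imwrite("pics/c8.png",cv2.resize(im[280:430,270:470],(800,600),interpolation=cv2.INTER_CUBIC))
E
```

```text
[ 0.66  0.7   0.34  1.7  -0.84  1.52  1.07] [ 0.4556 -0.2742  0.17  ] 0.06610403798839304
[-0.0021  0.0001  1.5667] wanted [0 0 1.5708]
0.06 (array([ 8.17,  7.87, -0.02]), array([-0.0021, -0.0071,  0.004 ]))
0.032 (array([10.3 ,  9.68, -0.  ]), array([-0.0021, -0.0071,  0.004 ]))
0.031 (array([10.38,  9.75, -0.  ]), array([-0.0021, -0.0071,  0.004 ]))
[ 0.4556 -0.2742  0.17  ] 0.03775779279288174
```

View pics/c8.png

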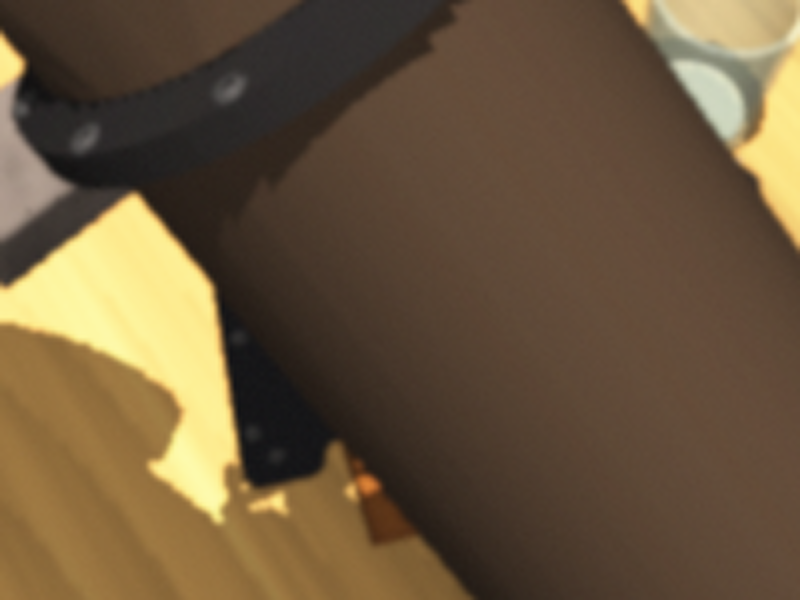

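c8: the forearm hides the cap; nothing to measure. Force and width show the cap still held, so I lower it onto the rack cheeks by force.

>>> {"op": "apply_moves", "data": {"series": [[[3, 3, 0], [0, -0.007, 0.004]], [[6, 6, 0], [-0.002, -0.007, 0.004]], [[8.2, 7.9, 0], [-0.002, -0.007, 0.004]], [[9, 8.6, 0], [-0.002, -0.007, 0.004]], [[9.6, 9.1, 0], [-0.002, -0.007, 0.004]], [[9.9, 9.35, 0], [-0.002, -0.007, 0.004]], [[9.9, 9.35, 0], [-0.002, -0.007, 0.004]], [[9.9, 9.35, 0], [-0.002, -0.007, 0.004]]]}}

```text
t: 22.5
ee_pos: [0.4581, -0.2677, 0.0363]
tcp_rot: [0.622, -0.142, 0.692, -0.338]
force: [0.5, -0.4, -0.9]
gripper_width: 0.0657
```

```bash
cat >> m.py <<'E'
Rg=rot([-0.198,0.59,-0.392,0.677])
Rf=Ro.from_rotvec(rz(ra[0][2]).apply([np.pi/2,0,0]))*Rg
off=Rg.inv().apply([0,0,.0017])-np.array([0,.005,0])
E
python3 - <<'E'
from m import *
s=get_state();R=rot(s["tcp_rot"]);print(s["joints"].round(2),"cap centre",s["ee_pos"]+R.apply(off))
x,y,a=ra[0]
for z in (.032,.031,.03): print(z,delta(np.array([x,y,z])-Rf.apply(off),Rf))
E
```

```text
[ 0.68  0.89  0.29  1.74 -0.91  1.36  1.24] cap centre [ 0.4565 -0.273   0.0396]
0.032 (array([ 0.56,  0.5 , -0.14]), array([-0.0022,  0.0033,  0.0001]))
0.031 (array([ 0.64,  0.57, -0.14]), array([-0.0022,  0.0033,  0.0001]))
0.03 (array([ 0.72,  0.63, -0.14]), array([-0.0022,  0.0033,  0.0001]))
```

>>> {"op": "apply_moves", "data": {"series": [[[0.2, 0.2, -0.1], [0, 0, 0]], [[0.4, 0.35, -0.1], [0, 0, 0]], [[0.5, 0.45, -0.1], [0, 0, 0]], [[0.55, 0.5, -0.1], [0, 0, 0]], [[0.55, 0.5, -0.1], [0, 0, 0]]]}}

```text
t: 23.0
ee_pos: [0.4569, -0.2671, 0.0309]
tcp_rot: [0.623, -0.14, 0.692, -0.337]
force: [-6.6, -3.5, 23.7]
gripper_width: 0.0657
```

>>> {"op": "apply_moves", "data": {"series": [[[0.05, 0.04, 0], [0, 0, 0]], [[0.1, 0.08, 0], [0, 0, 0]], [[0.1, 0.08, 0], [0, 0, 0]]]}}

```text
t: 23.3
ee_pos: [0.4568, -0.267, 0.0308]
tcp_rot: [0.623, -0.14, 0.692, -0.336]
force: [-9.8, -5.7, 33.6]
gripper_width: 0.0655
```

Contact came about 3 mm higher than reckoned; easing off, then a look before releasing.

>>> {"op": "apply_moves", "data": {"series": [[[-0.1, -0.08, 0], [0, 0, 0]], [[-0.12, -0.1, 0], [0, 0, 0]], [[-0.12, -0.1, 0], [0, 0, 0]]]}}

```text
t: 23.6
ee_pos: [0.4568, -0.2671, 0.0309]
tcp_rot: [0.623, -0.141, 0.692, -0.337]
force: [-5.3, -4.3, 21.3]
gripper_width: 0.0659
```

```bash
python3 - <<'E'
from m import *
for c in ("wrist","scene"): snap('x9'+c,c)
im=cv2.imread("pics/x9wrist.png"); b=cv2.imread("pics/x9scene.png")
g=np.hstack([cv2.resize(im[190:410,220:420],(400,440)),cv2.resize(b[230:296,145:205],(400,440),interpolation=cv2.INTER_CUBIC)])
cv2.imwrite("pics/c9.png",g)
E
```

```text
[ 0.4568 -0.2671  0.0309] 0.0019154368294000467
[ 0.4568 -0.267   0.0309] 0.002013305905896293
```

View pics/c9.png

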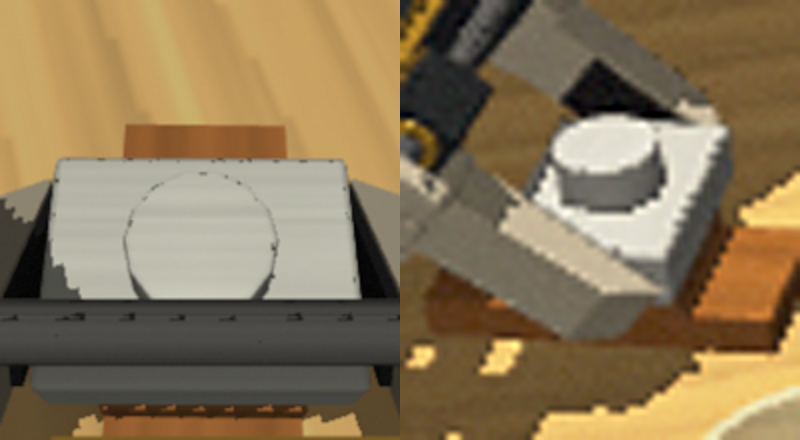

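c9: cap lies flat on the rack cheeks, stub up, far top edge from (58,160) to (345,160) in the left tile. Easing and releasing, back out along the tool axis.

>>> {"op": "apply_moves", "data": {"series": [[[-0.1, -0.09, 0], [0, 0, 0]], [[-0.15, -0.13, 0], [0, 0, 0]], [[-0.15, -0.13, 0], [0, 0, 0]]]}}

```text
t: 24.0
ee_pos: [0.4568, -0.2671, 0.0309]
tcp_rot: [0.622, -0.141, 0.692, -0.337]
force: [-3.1, -4.0, 8.7]
gripper_width: 0.0659
```

```bash
python3 - <<'E'
from m import *
p9,s9=load("x9wrist")
a,b=[ray(p9,np.array(t)/2+[220,190],.04) for t in ((56,160),(347,160))]
d=b-a; n=np.array([d[1],-d[0],0])/np.linalg.norm(d); m=(a+b)/2
yaw=np.arctan2(d[1],d[0]); print(a,b,np.linalg.norm(d),yaw, "normal dir",rz(yaw).apply([0,1,0]))
print("centre",m-.025*rz(yaw).apply([0,1,0]),m+.025*rz(yaw).apply([0,1,0]), get_state()["force"],ra[0])
E
```

```text
[ 0.4309 -0.2413  0.04  ] [ 0.493 -0.26   0.04 ] 0.0648006849718589 -0.2935919301839056 normal dir [0.2894 0.9572 0.    ]
centre [ 0.4547 -0.2746  0.04  ] [ 0.4692 -0.2267  0.04  ] [-3.1275 -4.0138  8.6509] [ 0.4553 -0.2724 -0.2999]
```

>>> {"op": "apply_moves", "data": {"series": [[[0, 0, 0], [0, 0, 0]], [[0, 0, 0], [0, 0, 0]], [[0, 0, 0], [0, 0, 0]], [[0, -1.5, 0], [0, 0, 0]], [[0, -5, 0], [0, 0, 0]], [[0, -9, 0], [0, 0, 0]], [[0, -13, 0], [0, 0, 0]], [[0, -13, 0], [0, 0, 0]]], "gripper": 0}}

```text
t: 24.8
ee_pos: [0.4259, -0.3686, 0.1167]
tcp_rot: [0.62, -0.142, 0.691, -0.342]
force: [0.6, -0.1, -0.1]
gripper_width: 0.0919
```

```bash
python3 - <<'E'
from m import *
c=[.455,-.2735]; a=-.297
print(get_state()["gripper_width"],get_state()["ee_pos"],delta([*c,.25],down(a+np.pi/2)),delta([*c,.25],down(a)))
E
```

```text
0.09193056000104627 [ 0.4259 -0.3686  0.1167] (array([-16.59,  -1.09,   0.01]), array([-0.6788, -1.4649, -0.6712])) (array([-16.59,  -1.09,   0.01]), array([-0.0049, -0.0016, -0.8642]))
```

>>> {"op": "apply_moves", "data": {"series": [[[-16.6, -1, 0], [-0.679, -1.465, -0.671]], [[-16.6, -1, 0], [-0.679, -1.465, -0.671]], [[-16.6, -1, 0], [-0.679, -1.465, -0.671]], [[-16.6, -1, 0], [-0.679, -1.465, -0.671]], [[-16.6, -1, 0], [-0.679, -1.465, -0.671]], [[-16.6, -1, 0], [-0.679, -1.465, -0.671]], [[-16.6, -1, 0], [-0.679, -1.465, -0.671]], [[-16.6, -1, 0], [-0.679, -1.465, -0.671]], [[-16.6, -1, 0], [-0.679, -1.465, -0.671]], [[-16.6, -1, 0], [-0.679, -1.465, -0.671]]]}}

```text
t: 25.8
ee_pos: [0.4568, -0.2672, 0.2477]
tcp_rot: [0.724, -0.644, 0.201, -0.144]
force: [-0.5, 0.8, -0.5]
gripper_width: 0.0918
```

```bash
python3 - <<'E'
from m import *
c=[.455,-.2735]; a=-.297
print(get_state()["ee_pos"],get_state()["joints"].round(2),delta([*c,.2],down(a+np.pi/2)))
E
```

```text
[ 0.4568 -0.2672  0.2477] [ 0.34  0.34  0.2   1.72 -0.16  1.2   1.68] (array([ 0.64,  4.65, -1.07]), array([-0.1008, -0.1974, -0.0974]))
```

Finish the turn, then measure the cap by its bright outline from above (image code, no viewing).

>>> {"op": "apply_moves", "data": {"series": [[[0.6, 4.6, -1.1], [-0.1, -0.197, -0.097]], [[0.6, 4.6, -1.1], [-0.1, -0.197, -0.097]], [[0.6, 4.6, -1.1], [-0.1, -0.197, -0.097]], [[0.6, 4.6, -1.1], [-0.1, -0.197, -0.097]], [[0.6, 4.6, -1.1], [-0.1, -0.197, -0.097]]]}}

```text
t: 26.3
ee_pos: [0.4548, -0.2743, 0.2009]
tcp_rot: [0.7, -0.697, 0.108, -0.107]
force: [0.7, -0.6, -0.6]
gripper_width: 0.0918
```

```bash
python3 - <<'E'
from m import *
snap('w10'); p,s=load('w10'); im=cv2.imread("pics/w10.png")
c=[.455,-.2735]; a=-.297
q=proj(p,rz(a).apply(box(.066,.05,.04))+[*c,0]); print("pred",q.round(1).tolist())
hsv=cv2.cvtColor(im,cv2.COLOR_BGR2HSV); m=((hsv[...,1]<45)&(hsv[...,2]>60)).astype(np.uint8)
n,l,st_,ce=cv2.connectedComponentsWithStats(m); u,v=q.mean(0).astype(int)
k=[i for i in range(1,n) if st_[i,4]>300]; print(st_[k].tolist(),ce[k].round(1).tolist())
k=l[v,u]; 
cnt=max(cv2.findContours((l==k).astype(np.uint8),0,1)[0],key=len)
r=cv2.minAreaRect(cnt); print(k,r,cv2.boxPoints(r).round(1).tolist(),cv2.minAreaRect(q.astype(np.float32)))
cv2.imwrite("pics/c10.png",cv2.resize(im[v-75:v+75,u-100:u+100],(800,600)))
print(delta([*c,.1],down(a+np.pi/2)))
E
```

```text
[ 0.4548 -0.2743  0.2009] 0.007567002421865107
pred [[290.0, 181.1], [350.2, 180.6], [348.9, 254.8], [292.5, 255.3]]
[[482, 0, 96, 124, 5794], [292, 178, 60, 76, 4277], [407, 372, 47, 30, 1057]] [[529.7, 61.9], [321.6, 215.0], [428.4, 385.8]]
11 ((321.5, 215.5), (75.0, 59.0), 90.0) [[292.0, 178.0], [351.0, 178.0], [351.0, 253.0], [292.0, 253.0]] ((320.4101257324219, 217.9354705810547), (74.18881225585938, 60.17378616333008), 89.48100280761719)
(array([ 0.02, 10.07,  0.05]), array([-0.0036, -0.0085, -0.0021]))
```

```bash
python3 - <<'E'
from m import *
print(delta([.4538,-.2723,.033],down(-.297+np.pi/2)))
E
```

```text
(array([-0.11, 16.77,  0.11]), array([-0.0036, -0.0085, -0.0021]))
```

>>> {"op": "apply_moves", "data": {"series": [[[-0.15, 4, 0.15], [0, -0.008, 0]], [[-0.15, 8, 0.15], [0, -0.008, 0]], [[-0.15, 11, 0.15], [0, -0.008, 0]], [[-0.15, 13.5, 0.15], [0, -0.008, 0]], [[-0.15, 15.5, 0.15], [0, -0.008, 0]], [[-0.15, 16.7, 0.15], [0, -0.008, 0]], [[-0.15, 16.7, 0.15], [0, -0.008, 0]], [[-0.15, 16.7, 0.15], [0, -0.008, 0]]]}}

```text
t: 27.15
ee_pos: [0.4534, -0.2713, 0.0336]
tcp_rot: [0.701, -0.698, 0.105, -0.103]
force: [0.6, 0.3, -0.2]
gripper_width: 0.0918
```

>>> {"op": "apply_moves", "data": {"series": [[[0, 0, 0], [0, 0, 0]], [[0, 0, 0], [0, 0, 0]], [[0, 0, 0], [0, 0, 0]], [[0, 0, 0], [0, 0, 0]], [[0, 0, 0], [0, 0, 0]], [[0, 0, 0], [0, 0, 0]], [[0, 0, 0], [0, 0, 0]], [[0, 0, 0], [0, 0, 0]]], "gripper": 1, "force": 30}}

```text
t: 27.95
ee_pos: [0.4526, -0.2724, 0.0332]
tcp_rot: [0.7, -0.699, 0.105, -0.104]
force: [-1.8, -4.2, 0.8]
gripper_width: 0.0498
```

>>> {"op": "apply_moves", "data": {"series": [[[0, -1, 0], [0, 0, 0]], [[0, -4, 0], [0, 0, 0]], [[0, -9, 0], [0, 0, 0]], [[0, -14, 0], [0, 0, 0]], [[0, -19, 0], [0, 0, 0]], [[0, -19, 0], [0, 0, 0]]]}}

```text
t: 28.55
ee_pos: [0.4563, -0.2731, 0.23]
tcp_rot: [0.7, -0.699, 0.101, -0.107]
force: [0.5, -1.1, -0.9]
gripper_width: 0.0498
```

```bash
python3 - <<'E'
from m import *
x,y,a=h3f[0]; print(delta([x,y,.22],down(a+np.pi/2)))
E
```

```text
(array([-14.96,   0.99,  50.69]), array([-0.0005, -0.4206,  0.0088]))
```

>>> {"op": "apply_moves", "data": {"series": [[[-15, 1, 50.7], [0, -0.42, 0]], [[-15, 1, 50.7], [0, -0.42, 0]], [[-15, 1, 50.7], [0, -0.42, 0]], [[-15, 1, 50.7], [0, -0.42, 0]], [[-15, 1, 50.7], [0, -0.42, 0]], [[-15, 1, 50.7], [0, -0.42, 0]], [[-15, 1, 50.7], [0, -0.42, 0]], [[-15, 1, 50.7], [0, -0.42, 0]], [[-15, 1, 50.7], [0, -0.42, 0]], [[-15, 1, 50.7], [0, -0.42, 0]]]}}

```text
t: 29.55
ee_pos: [0.4559, 0.2302, 0.2152]
tcp_rot: [0.707, -0.704, -0.043, 0.045]
force: [1.4, -0.4, -1.4]
gripper_width: 0.0498
```

>>> {"op": "apply_moves", "data": {"series": [[[0, 0, 0], [0, 0, 0]], [[0, 0, 0], [0, 0, 0]], [[0, 0, 0], [0, 0, 0]], [[0, 0, 0], [0, 0, 0]]]}}

```text
t: 29.95
ee_pos: [0.4569, 0.2267, 0.2155]
tcp_rot: [0.707, -0.705, -0.043, 0.044]
force: [0.2, -1.0, -1.9]
gripper_width: 0.0501
```

```bash
python3 - <<'E'
from m import *
x,y,a=h3f[0]; print(get_state()["ee_pos"],delta([x,y,.1],down(a+np.pi/2)))
snap('w11'); p,s=load('w11'); im=cv2.imread("pics/w11.png")
R=rot(s["tcp_rot"])
for dx in (0,.002):   # cap edges in hand: far bottom and far top edge
    P=np.array([[-.033+dx,.0112,-.025],[-.033+dx,.0112,.025],[-.033+dx,-.0068,-.025],[-.033+dx,-.0068,.025]])
    print(dx,proj(p,R.apply(P)+s["ee_pos"]).round(1).tolist())
print("mid column", [(r,im[r,320].tolist()) for r in range(215,275,3)])
E
```

```text
[0.4569 0.2267 0.2155] (array([ 0.72, 11.56,  2.76]), array([-0.0035, -0.0029, -0.0016]))
[0.4569 0.2267 0.2155] 0.005436807208326057
0 [[263.4, 238.0], [376.3, 238.1], [256.7, 252.5], [382.9, 252.6]]
0.002 [[263.6, 242.3], [376.1, 242.3], [256.9, 257.2], [382.6, 257.3]]
mid column [(215, [41, 44, 42]), (218, [42, 43, 43]), (221, [41, 43, 41]), (224, [43, 45, 43]), (227, [41, 44, 43]), (230, [42, 44, 43]), (233, [40, 42, 41]), (236, [36, 37, 36]), (239, [32, 35, 33]), (242, [34, 35, 34]), (245, [77, 83, 83]), (248, [72, 78, 79]), (251, [73, 79, 78]), (254, [74, 79, 80]), (257, [92, 101, 100]), (260, [102, 110, 110]), (263, [103, 112, 112]), (266, [102, 112, 111]), (269, [103, 112, 112]), (272, [103, 111, 112])]
```

>>> {"op": "apply_moves", "data": {"series": [[[0.5, 2, 2.75], [0, 0, 0]], [[0.5, 4, 2.75], [0, 0, 0]], [[0.5, 4, 2.75], [0, 0, 0]], [[0.5, 4, 2.75], [0, 0, 0]], [[0.5, 4, 2.75], [0, 0, 0]]]}}

```text
t: 30.5
ee_pos: [0.459, 0.2558, 0.1768]
tcp_rot: [0.707, -0.704, -0.044, 0.044]
force: [0.0, 0.2, -1.8]
gripper_width: 0.05
```

```bash
python3 - <<'E'
from m import *
x,y,a=h3f[0]
snap('w12'); p,s=load('w12'); im=cv2.imread("pics/w12.png").astype(int).sum(2)
R=rot(s["tcp_rot"]); print(delta([x,y,.1],down(a+np.pi/2)))
P=np.array([[-.033,.0112,-.025],[-.033,.0112,.025],[-.033,-.0068,-.025],[-.033,-.0068,.025]])
print(proj(p,R.apply(P)+s["ee_pos"]).round(1).tolist())
for c in (280,320,360): print(c,im[236:262,c].tolist())
E
```

```text
[0.459  0.2558 0.1768] 0.006441906902480868
(array([ 0.14,  7.69, -0.12]), array([-0.0047, -0.0019,  0.0004]))
[[263.4, 238.0], [376.4, 238.0], [256.7, 252.5], [383.0, 252.5]]
280 [129, 127, 132, 132, 120, 105, 86, 108, 202, 236, 236, 240, 249, 248, 246, 245, 246, 245, 244, 245, 267, 300, 317, 323, 325, 327]
320 [230, 234, 233, 232, 233, 230, 226, 228, 235, 243, 237, 235, 239, 239, 239, 235, 235, 238, 242, 248, 270, 306, 324, 329, 330, 333]
360 [128, 127, 127, 127, 127, 122, 109, 120, 205, 240, 236, 236, 243, 245, 246, 246, 240, 246, 245, 244, 268, 299, 315, 325, 322, 327]
```

>>> {"op": "apply_moves", "data": {"series": [[[0, 4, -0.1], [0, 0, 0]], [[0, 7, -0.15], [0, 0, 0]], [[0, 8.5, -0.2], [0, 0, 0]], [[0, 8.5, -0.2], [0, 0, 0]], [[0, 8.5, -0.2], [0, 0, 0]]]}}

```text
t: 31.05
ee_pos: [0.459, 0.2549, 0.0917]
tcp_rot: [0.707, -0.704, -0.044, 0.044]
force: [-0.2, 0.5, -1.2]
gripper_width: 0.0496
```

```bash
python3 - <<'E'
from m import *
x,y,a=h3f[0]
print(get_state()["ee_pos"],delta([x,y,.07],down(a+np.pi/2)))
E
```

```text
[0.459  0.2549 0.0917] (array([0.16, 2.17, 0.01]), array([-0.0047, -0.001 , -0.0002]))
```

>>> {"op": "apply_moves", "data": {"series": [[[0, 0.5, 0], [0, 0, 0]], [[0, 1, -0.05], [0, 0, 0]], [[0, 1.4, -0.05], [0, 0, 0]], [[0, 1.7, -0.05], [0, 0, 0]], [[0, 1.9, -0.05], [0, 0, 0]], [[0, 1.9, -0.05], [0, 0, 0]]]}}

```text
t: 31.65
ee_pos: [0.4584, 0.2547, 0.0719]
tcp_rot: [0.707, -0.704, -0.044, 0.045]
force: [-0.8, -0.9, 3.3]
gripper_width: 0.0494
```

>>> {"op": "apply_moves", "data": {"series": [[[0, 0.1, 0], [0, 0, 0]], [[0, 0.1, 0], [0, 0, 0]], [[0, 0.1, 0], [0, 0, 0]]]}}

```text
t: 31.95
ee_pos: [0.4585, 0.255, 0.0715]
tcp_rot: [0.707, -0.704, -0.044, 0.045]
force: [-2.7, 0.1, 8.0]
gripper_width: 0.0499
```

```bash
python3 - <<'E'
from m import *
s=get_state(); print(s["ee_pos"],s["force"],s["moment"],delta([*h3f[0][:2],.0692],down(h3f[0][2]+np.pi/2)))
E
```

```text
[0.4585 0.255  0.0715] [-2.7391  0.1359  7.982 ] [0.1406 0.7422 0.0753] (array([0.2 , 0.23, 0.  ]), array([-0.0051, -0.0002, -0.0003]))
```

Fingertips reach 2.8 mm below the cap's underside, so a finger most likely stands on the spacer's edge (moment suggests the +y one). Lift a little, shift 1 mm to +y, retry.

>>> {"op": "apply_moves", "data": {"series": [[[0, -0.3, 0], [0, 0, 0]], [[0, -0.4, 0.05], [0, 0, 0]], [[0, -0.4, 0.1], [0, 0, 0]], [[0, -0.4, 0.1], [0, 0, 0]], [[0, -0.4, 0.1], [0, 0, 0]]]}}

```text
t: 32.45
ee_pos: [0.4582, 0.2553, 0.0746]
tcp_rot: [0.707, -0.704, -0.044, 0.045]
force: [0.1, 0.1, -1.7]
gripper_width: 0.0496
```

```bash
python3 - <<'E'
from m import *
s=get_state(); print(s["ee_pos"],s["force"],s["moment"])
E
```

```text
[0.4582 0.2553 0.0746] [ 0.0727  0.0536 -1.6954] [-0.0219 -0.0027 -0.0209]
```

>>> {"op": "apply_moves", "data": {"series": [[[0, 0.2, 0], [0, 0, 0]], [[0, 0.35, 0], [0, 0, 0]], [[0, 0.45, 0], [0, 0, 0]], [[0, 0.45, 0], [0, 0, 0]]]}}

```text
t: 32.85
ee_pos: [0.4584, 0.2554, 0.0702]
tcp_rot: [0.707, -0.704, -0.044, 0.045]
force: [0.5, -0.3, -0.2]
gripper_width: 0.0493
```

```bash
python3 - <<'E'
from m import *
s=get_state(); print(s["ee_pos"],s["force"],s["moment"])
E
```

```text
[0.4584 0.2554 0.0702] [ 0.4603 -0.3342 -0.2163] [ 0.0151 -0.0748  0.0061]
```

>>> {"op": "apply_moves", "data": {"series": [[[0, 0.05, 0], [0, 0, 0]], [[0, 0.1, 0], [0, 0, 0]], [[0, 0.1, 0], [0, 0, 0]], [[0, 0.1, 0], [0, 0, 0]]]}}

```text
t: 33.25
ee_pos: [0.4584, 0.2554, 0.0694]
tcp_rot: [0.707, -0.704, -0.044, 0.045]
force: [-0.6, -0.5, 4.1]
gripper_width: 0.0495
```

```bash
python3 - <<'E'
from m import *
s=get_state(); print(s["ee_pos"],s["force"],s["moment"])
E
```

```text
[0.4584 0.2554 0.0694] [-0.6193 -0.5269  4.115 ] [-0.2215  0.0577  0.0017]
```

>>> {"op": "apply_moves", "data": {"series": [[[0, 0.05, 0], [0, 0, 0]], [[0, 0.08, 0], [0, 0, 0]], [[0, 0.08, 0], [0, 0, 0]]]}}

```text
t: 33.55
ee_pos: [0.4585, 0.2554, 0.0692]
tcp_rot: [0.707, -0.704, -0.044, 0.045]
force: [-2.7, -2.4, 12.5]
gripper_width: 0.0497
```

```bash
python3 - <<'E'
from m import *
s=get_state(); print(s["ee_pos"],s["force"],s["moment"])
E
```

```text
[0.4585 0.2554 0.0692] [-2.6773 -2.44   12.5287] [-0.7302  0.5186 -0.0021]
```

>>> {"op": "apply_moves", "data": {"series": [[[0, -0.08, 0], [0, 0, 0]], [[0, -0.08, 0], [0, 0, 0]]]}}

```text
t: 33.75
ee_pos: [0.4582, 0.2554, 0.0693]
tcp_rot: [0.707, -0.704, -0.044, 0.045]
force: [-1.1, -0.2, 3.3]
gripper_width: 0.0495
```

>>> {"op": "apply_moves", "data": {"series": [[[0, 0, 0], [0, 0, 0]], [[0, 0, 0], [0, 0, 0]], [[0, 0, 0], [0, 0, 0]], [[0, -1, 0], [0, 0, 0]], [[0, -4, 0], [0, 0, 0]], [[0, -8, 0], [0, 0, 0]], [[0, -13, 0], [0, 0, 0]], [[0, -17, 0], [0, 0, 0]], [[0, -17, 0], [0, 0, 0]], [[0, -17, 0], [0, 0, 0]]], "gripper": 0}}

```text
t: 34.75
ee_pos: [0.459, 0.255, 0.2408]
tcp_rot: [0.708, -0.704, -0.045, 0.044]
force: [-0.5, -0.1, -0.7]
gripper_width: 0.0918
```

```bash
python3 - <<'E'
from m import *
snap('w13'); snap('s13','side'); snap('e13','scene'); s=get_state(); print(s["t"],s["gripper_width"],s["force"])
e=lambda f,x,y,w,h,W,H,al=1.6: cv2.resize(cv2.convertScaleAbs(cv2.imread(f"pics/{f}.png")[y:y+h,x:x+w],alpha=al,beta=10),(W,H),interpolation=cv2.INTER_CUBIC)
p,_=load("w13"); print((proj(p,rz(h3f[0][2]).apply(box(.066,.05,.076))+[*h3f[0][:2],0])*1).round(1).tolist())
top=np.hstack([e("w13",245,115,150,150,400,400),e("s13",190,140,90,90,400,400)])
bot=np.hstack([e("e13",140,190,360,180,400,200,1),e("e13",400,185,80,40*2,200,200),e("s13",190,130,300,300,200,200,1)])
cv2.imwrite("pics/c13.png",np.vstack([top,bot]))
E
```

```text
[0.459  0.255  0.2408] 0.04223393671197981
[0.4583 0.2545 0.2394] 0.025240928930390094
[0.458  0.2542 0.2386] 0.01629828258926821
34.9 0.0918175929708845 [-0.4482 -0.0184  0.3782]
[[289.6, 181.4], [349.0, 181.4], [347.2, 254.5], [291.5, 254.7]]
```

View pics/c13.png

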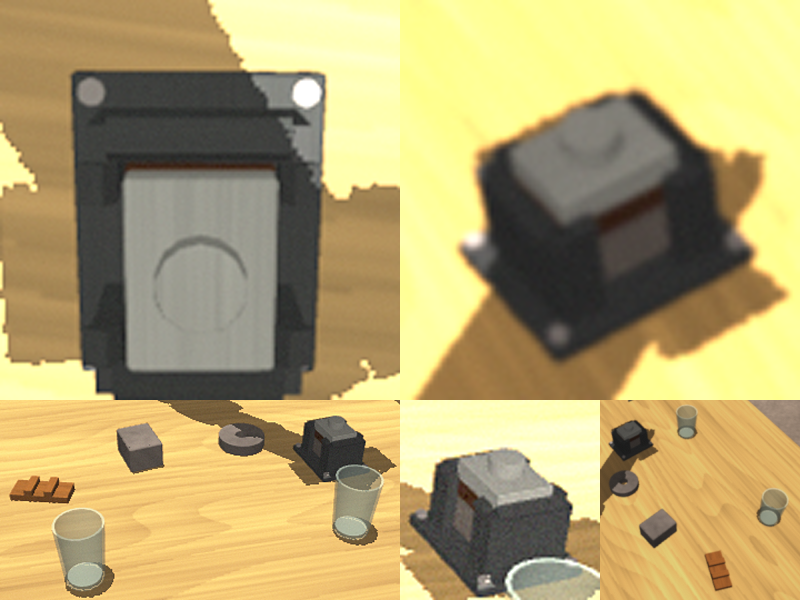

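c13: the cap lies flat and square in the holder, stub up. The wooden spacer and the stone show below it through the slot. Tumblers, rough block and wheel stand where they were, and the rack is empty.

```bash
python3 -c "
from plant import hand_in; print(hand_in())"
```

```text
the job is handed in; nothing more can be done
None
```

The dressing pack is made up in the holder and handed in at about 35 s of the 72 s allowed. The order was stone, spacer, cap. I turned the cap by setting it flat on the rack, then gripping it again across its width.

**Last checks:** the last pictures show the cap flat and square with its stub up, and the spacer and stone beneath it. The cap touched down at the height the stack should give (tool point at 69.2 mm). The gripper is open and clear, and by eye the tumblers, rough block and spare wheel have not moved.

**What did not go quite as planned:**
- **Stone:** it sits about 2 mm to the +y side of the pocket centre, as seen before the spacer went in.
- **Cap on the rack:** it made contact about 3 mm higher than I reckoned, and pressed there with about 34 N at the wrist before I eased off. I did not find the cause; the picture showed it flat.
- **Cap in the holder:** on the first lowering something stopped it about 2 mm too high, probably a fingertip on the spacer's edge. I lifted it a little, shifted it slightly to +y and lowered it again, and it seated. The largest force there was about 13 N.

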